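# Refit the relay and lock the cover of a junction box

### The arm

A 7-joint arm with a two-finger parallel gripper is mounted at the origin on a cart in front of the work surface, level with it; the furniture and walls round the work are solid. World frame = base frame: x ahead of the robot, y to its left, z up, the work surface at z = 0. Lengths are in m, angles in rad, forces in N, time in s.
With the tool pointing down it reaches from about 0.425 to 0.925 m from the base axis. Payload 6.8 kg.
Tool frame: the origin (TCP) lies on the centre line of the jaws, within the pads' length; the fingertips stand 19 mm ahead of it and the grasp point (between the pads) is the TCP; z points along the fingers, y is the line along which they close (so a half turn about z gives the same grasp; the last joint's range is limited). The gripper opens to 85 mm and grips with 20 to 120 N. Pads are 22 mm wide; open, the fingers measure 114 mm over their backs; the gripper's body (76 mm by 85 mm) begins 54 mm behind the grasp point. The pads swing forward as they close: fully open they stand 13 mm farther back than shut.
Start: joints at [-1.455, 0.477, 0.022, 1.555, -0.011, 1.109, -0.083], TCP at [0.15, 0.658, 0.25] pointing down, gripper open.
Joint ranges: [-2.96, 2.96], [-0.34, 2.1], [-1.41, 1.46], [0.24, 2.44], [-1.37, 4.51], [0.17, 1.92], [-2.96, 2.96]. Speed limits (rad/s): [2.39, 2.39, 3.14, 3.14, 3.14, 3.14, 3.14].

### API

Orientations are given as a rotation vector (axis times angle).
In Python, from bench import r gives the robot as it stands. The module is installed in compiled form; this text tells all that it offers.
- The arm moves only by the tool arm_command, never from a script. Its argument "rows" is a list of rows, each an object of numbers: "fingers": the opening, from -1 (shut) to 1 (fully open); "x", "y", "z": the shift along the tool's x, y, z in m; "ax", "ay", "az": the turn, a rotation vector about the tool's x, y, z in degrees. In form: [{"fingers": .., "x": .., "y": .., "z": .., "ax": .., "ay": .., "az": ..}, ...]. A call has 1 to 10 rows; each row shifts and turns the commanded pose from where the row before left it, along the tool's axes as they then stand; what a row does not reach is not made up. A row lasts 1/12 s, in which the tool goes at most 41.7 mm and 7.16 degrees, less where a joint would pass 70% of its speed; a pose out of reach is approached as far as the arm can. A call is refused whole if a number of a shift passes 0.0417 or a number of a turn 7.16, either way. A call with a gripper value outside its range is refused whole. The fingers move at their own pace and stop on an object; "grip_force" is the grip in N (left out, the last holds). Time passes only in rows, so rows that do not move let the fingers close. It gives the time, the measured TCP pose, the force, the opening and the grip force at its end, in the units of the state.
- r.get_obs(): the state, without advancing time (a new reading comes with each control period).
- r.grab_frame(name): name is "scene" or "top"; returns a dict with "frame" (420x560x3 uint8, red, green, blue), "depth" (420x560 float32, m along the optical axis (not along the pixel's ray), 0 where there is no reading), "K" (3x3 intrinsics, pixels), "distortion" ([k1, k2, p1, p2, k3] as OpenCV has them; the pictures are not rectified), "world_from_camera" (4x4, takes a point from camera to world coordinates). Camera axes: x right, y down, z forward; pixel columns grow to the right and rows downward; lengths in m; the calibration is good to about 2 mm. A picture is of the moment at which its call begins.
- r.hand_in(): hands the job in; it is judged then, once.
The state is a dict: "clock": time; "joints": joint angles; "qvel": joint speeds; "tau": joint torques, N m; "tcp_pos": TCP position; "orientation": TCP orientation; "contact_force": force on the tool from outside, world axes, zero at the start; "moment": the same for the moment, N m; "grip_width": finger opening in m; "gripper_force": force on a finger pad.
Only numpy, scipy, OpenCV 4.12 (cv2) and the standard library are available. Lean on these libraries where they do the work, as an engineer would, in place of code of your own. Each camera call takes 0.05 s, during which the arm holds its last target. There are 200 camera calls.

### The job

Put the relay (the dark block with a row of metal pins at one end) back inside the open junction box, swing the cover shut, then push the sprung stud on the cover fully in and turn its wing a quarter turn clockwise, seen from above, until it locks and keeps the cover shut by itself. Leave the other loose parts on the table where they are.

Things in the scene. Friction and masses are not known exactly. Their poses are not given: they have to be found in the camera images.
- relay_center (a point): centre of the relay's case, a dark block 22 (x) x 36 (y) x 28 (z) mm, 35 g, lying loose on the table, with thin metal pins sticking out a further 6 mm at its -y end. Take it across its 22 mm width (its own x axis). It has to lie anywhere on the floor inside the box; it also fits under the cover standing on end.
- box: grey open junction box screwed to the table: 140 (x) x 170 (y) x 60 (z) mm outside, walls and floor 4 mm. Origin: centre of its underside; +x points to its hinge side (away from the robot), z up. Inside, a steel keeper plate stands at the front wall: x from -66 to -27 mm, within 18 mm of the middle, up to 50 mm high. Two cable glands stand out 15 mm from the right (-y) wall.
- free_floor (a point): middle of the free part of the box's inner floor, on the floor (4 mm above the table): about 80 x 80 mm are clear here, between the keeper plate, the hinge wall, the right wall and a small terminal strip (up to 23 mm high) fixed along the left wall. The axes are the box's. The relay may lie anywhere in the box.
- cover (a joint): angle of the box's hinged cover, rad: 0 = shut on the rim, grows as it opens, stop at 2.0 (leaning back past upright). Hinge line: along the box's y axis at box x = +70 mm, z = +60 mm. With its stud the cover weighs 0.3 kg; hinge friction (0.12 N m) holds it leaning back at the start, and it falls shut once well forward of upright.
- cover_edge (a point): middle of the cover's free edge, mid-thickness. The cover is a grey plate 144 x 174 x 5 mm; this edge lies 144 mm from the hinge. Axes: x from this edge toward the hinge, y along the edge, z out of its outer face (up when shut). The stud's head stands on the outer face 29 mm in from this edge, midway (23 mm radius, 40 mm proud); 55 mm to either side the face is free to push on.
- wing (a point): centre of the stud's wing, on its axis: a bar 38 (x) x 10 (y) x 20 (z) mm, z along the axis out of the cover; take it across its 10 mm width (own y axis). It stands on a flange of 23 mm radius, 5 mm thick, whose top is 10 mm below this point; fingertips may press on it. Cover shut and stud out: this point is 30 mm above the cover's outer face, 95 mm above the table.
- stud_press (a joint): how far the stud is pushed in, m: 0 = out, 0.014 = fully in. A spring pushes it out (3 N when out, 10 N when fully in). When locked it springs back only to about 0.009.
- stud_turn (a joint): turn of the stud, rad: 0 at the start (wing square to the cover's free edge), 1.57 = a quarter turn clockwise seen from outside the cover (wing parallel to that edge), an end stop. With the cover shut, from about 0.012 pushed in the cross pin is through the keeper's slot and the stud can turn; let go at the end of the turn, the pin springs into a notch and holds.
- insert_center (a point): centre of a white fixture insert, 30 x 44 x 18 mm, loose on the table; to be left alone
- gauge_center (a point): centre of a steel gauge block with two holes, 25 x 46 x 16 mm, loose on the table; to be left alone
- key_center (a point): centre of a black L-shaped hex key lying flat, 31 x 75 x 8 mm; to be left alone
- housing_center (a point): centre of a beige connector housing, 16 x 39 x 17 mm, loose on the table; to be left alone

How it is judged:
By the outcome, as a careful person would: the job done as asked, in the order asked, and still so for the second after the job is handed in, with the robot touching nothing.
It also fails if it takes over 72 s, if anything falls off the work surface, if the arm or the gripper's body presses on something with over 40 N, if the wrist force passes 120 N, or if a joint passes its speed limit or range.

## Working session

There is one attempt and no reset: what is moved stays moved. The work goes in short steps, Python scripts to look and compute and a tool call to move; the robot and the scene stay as the last step left them, time stands still between calls to the robot, and variables do not carry over. Pictures are saved under pics/ and viewed, at most 10 in all, crops included, and the job is handed in when it is done.

Besides the shell and the picture viewer there is one more tool, called after "Request:" in YAML: its name, and indented under it one key for each argument. arm_command: Moves the arm, as the interface text tells. Its arguments: {"type":"object","properties":{"rows":{"type":"array"},"grip_force":{"type":"number"}},"required":["rows"]}

```bash
mkdir -p pics
cat > h.py <<'E'
import numpy as np, cv2
from bench import r
def grab(n):
    f=r.grab_frame(n); np.savez(f'{n}.npz',**{k:np.array(v) for k,v in f.items()}); return f
def pts(f):
    h,w=f['depth'].shape
    u,v=np.meshgrid(np.arange(w),np.arange(h))
    n=cv2.undistortPoints(np.stack([u,v],-1).reshape(-1,1,2).astype(np.float64),np.array(f['K']),np.array(f['distortion'])).reshape(h,w,2)
    d=f['depth'][...,None]
    p=np.concatenate([n*d,d],-1)
    T=np.array(f['world_from_camera']); P=p@T[:3,:3].T+T[:3,3]
    P[f['depth']==0]=np.nan
    return P
def save(f,name,s=1.4):
    cv2.imwrite('pics/'+name,cv2.resize(f['frame'][:,:,::-1],None,fx=s,fy=s,interpolation=cv2.INTER_AREA if s<1 else cv2.INTER_CUBIC))
E
python3 - <<'E'
from h import *
np.set_printoptions(precision=3,suppress=True)
for n in ('top','scene'):
    f=grab(n); save(f,n+'0.png'); print(n,np.array(f['world_from_camera']),np.array(f['K'])[0,0],f['distortion'])
print(r.get_obs())
E
```

```text
top [[ 0.001 -0.996  0.086  0.408]
 [-1.    -0.002 -0.017 -0.09 ]
 [ 0.017 -0.086 -0.996  1.147]
 [ 0.     0.     0.     1.   ]] 441.2561576417298 [-0.106  0.     0.     0.     0.   ]
scene [[ 0.683 -0.353  0.64  -0.228]
 [-0.73  -0.356  0.583 -0.742]
 [ 0.022 -0.865 -0.501  0.645]
 [ 0.     0.     0.     1.   ]] 451.51048546439876 [-0.103  0.     0.     0.     0.   ]
{'clock': 0.1, 'joints': array([-1.455,  0.478,  0.022,  1.556, -0.012,  1.109, -0.083]), 'qvel': array([-0.   , -0.002, -0.001, -0.001, -0.001,  0.   , -0.001]), 'tau': array([  0.005, -59.777,   1.614, -28.196,   0.013,   0.005,  -0.   ]), 'tcp_pos': array([0.15 , 0.658, 0.249]), 'orientation': array([-0.351, -3.122,  0.003]), 'contact_force': array([ 0.352, -0.218,  0.578]), 'moment': array([0.002, 0.007, 0.042]), 'gripper_force': 0.0, 'grip_width': 0.08542408482633329}
```

View pics/top0.png

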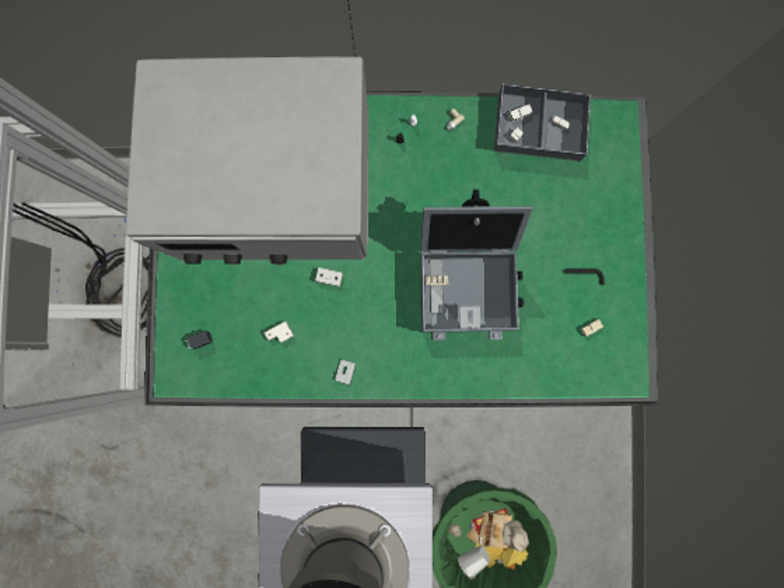

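View pics/scene0.png

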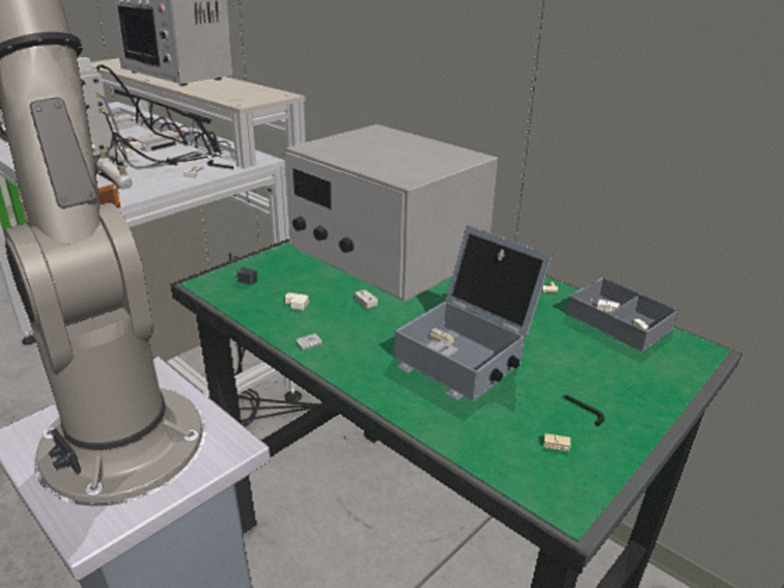

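Top view (784x588): the relay is the dark block at (198,340), with the box at (470,290). Its cover leans back at (475,230), and the stud is behind it at (476,198). The bench instrument stands at upper left. The scene view agrees, with the relay at (247,276) and the box at (460,345). Next I measure the relay and the box.

```bash
cat > m.py <<'E'
from h import *
np.set_printoptions(precision=4,suppress=True)
S={n:dict(np.load(n+'.npz')) for n in ('top','scene')}
for n,f in S.items():
    P=pts(f); rgb=f['frame'].astype(int); mx=rgb.max(2); mn=rgb.min(2)
    # relay: dark, near guess, above table
    m=(P[...,2]>.008)&(P[...,2]<.05)&(np.hypot(P[...,0]-.39,P[...,1]-.27)<.07)
    Q=P[m]; top=Q[Q[:,2]>np.percentile(Q[:,2],70)-.006]
    print(n,'relay n',m.sum(),'z',np.percentile(Q[:,2],[5,50,95]))
    rect=cv2.minAreaRect((top[:,:2]*1000).astype(np.float32)); print(' top rect',rect, cv2.boxPoints(rect))
    # box rim z~60
    m=(abs(P[...,2]-.06)<.006)&(P[...,0]>.35)&(P[...,0]<.66)&(P[...,1]<-.05)&(P[...,1]>-.42)
    Q=P[m]; rect=cv2.minAreaRect((Q[:,:2]*1000).astype(np.float32)); print(' rim',m.sum(),rect,cv2.boxPoints(rect))
    # stud/cover: above 0.07
    m=(P[...,2]>.075)&(P[...,2]<.26)&(P[...,0]>.4)&(P[...,0]<.8)&(P[...,1]<-.08)&(P[...,1]>-.42)
    Q=P[m]; print(' cover',m.sum(),Q.min(0),Q.max(0), 'top pts',np.median(Q[Q[:,2]>Q[:,2].max()-.006],0))
P=pts(S['top']); print('table z',np.nanmedian(P[255:265,200:215,2]))
E
python3 m.py
python3 - <<'E'
import sys; sys.path.insert(0,'.')
import cv2,numpy as np
a=np.load('top.npz')['frame'][:,:,::-1]; b=np.load('scene.npz')['frame'][:,:,::-1]
c1=cv2.resize(a[215:270,110:170],(400,367),interpolation=cv2.INTER_CUBIC)
c2=cv2.resize(b[170:225,146:206],(400,367),interpolation=cv2.INTER_CUBIC)
cv2.imwrite('pics/rel.png',np.hstack([c1,c2]))
E
```

```text
top relay n 169 z [0.0086 0.0268 0.0312]
 top rect ((415.7914123535156, 267.39495849609375), (22.52669334411621, 41.90535354614258), 19.272178649902344) [[398.2437 283.4559]
 [412.0748 243.8989]
 [433.3391 251.334 ]
 [419.508  290.891 ]]
 rim 491 ((506.2789306640625, -223.96145629882812), (142.1508331298828, 174.21226501464844), 0.2425665408372879) [[ 434.8354 -137.157 ]
 [ 435.5729 -311.3677]
 [ 577.7225 -310.7659]
 [ 576.9849 -136.5552]]
 cover 2306 [ 0.5769 -0.3105  0.075 ] [ 0.6593 -0.1353  0.1989] top pts [ 0.6215 -0.2159  0.1944]
scene relay n 124 z [0.0094 0.0213 0.0276]
 top rect ((413.7148132324219, 266.89361572265625), (24.82006072998047, 40.81315231323242), 27.237930297851562) [[393.3411 279.3575]
 [412.0207 243.0699]
 [434.0886 254.4297]
 [415.4089 290.7173]]
 rim 762 ((506.4258117675781, -223.0428009033203), (148.6120147705078, 173.12513732910156), 0.7379533052444458) [[ 431.0111 -137.4444]
 [ 433.2408 -310.5552]
 [ 581.8405 -308.6412]
 [ 579.6108 -135.5304]]
 cover 3338 [ 0.575  -0.3097  0.075 ] [ 0.6275 -0.1348  0.197 ] top pts [ 0.6208 -0.2333  0.1932]
table z 0.0032164832954821865
```

View pics/rel.png

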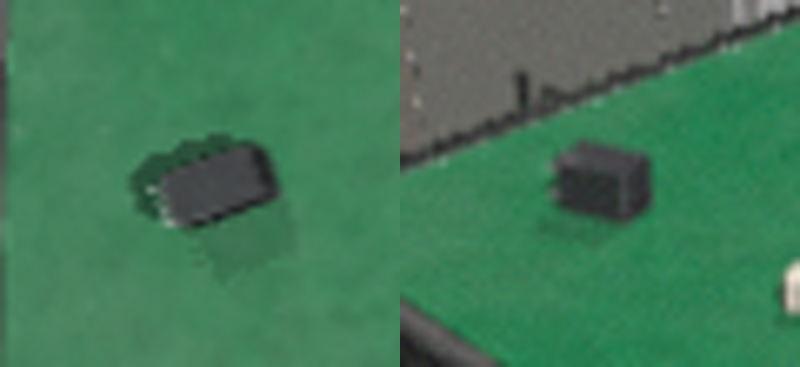

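The relay crop shows the pins at its left end, which is world +y. The case's top is about 22 mm wide and its long axis is turned about 19° from y, so it stands upright at (0.416, 0.265). The box is square to the world with its centre at (0.506, -0.224). Next I refine the relay and the free floor, and check for obstacles near the path.

```bash
cat > d.py <<'E'
import sys
from h import *
from scipy.spatial.transform import Rotation as Ro
np.set_printoptions(precision=4,suppress=True)
def plan(x,y,z,yh=None):
    "tool-axis shift to world target; yh = wanted heading (deg) of tool y, mod 180 -> az turn"
    o=r.get_obs(); R=Ro.from_rotvec(o['orientation']).as_matrix(); 
    d=R.T@(np.array([x,y,z])-o['tcp_pos'])
    print('t',round(o['clock'],2),'tcp',o['tcp_pos'],'zaxis',R[:,2],'F',o['contact_force'],'w',round(o['grip_width'],4),'j7',round(o['joints'][6],2))
    h=np.degrees(np.arctan2(R[1,1],R[0,1])); s='shift(tool) %s'%d
    if yh is not None:
        a=(h-yh+90)%180-90; s+=' yhead %.1f az %.1f'%(h,a)
    print(s)
if __name__=='__main__': plan(*map(float,sys.argv[1:]))
E
python3 - <<'E'
from h import *
np.set_printoptions(precision=4,suppress=True)
f=dict(np.load('top.npz')); P=pts(f); rgb=f['frame'].astype(int)
dark=(rgb.max(2)<75)&(P[...,2]>.022)&(np.hypot(P[...,0]-.416,P[...,1]-.265)<.05)
Q=P[dark]; print(dark.sum(), cv2.minAreaRect((Q[:,:2]*1000).astype(np.float32)),Q.mean(0))
# ray cast relay top outline on z=.028
m=dark.astype(np.uint8); v,u=np.nonzero(m)
n=cv2.undistortPoints(np.stack([u,v],-1).reshape(-1,1,2).astype(float),f['K'],f['distortion']).reshape(-1,2)
T=f['world_from_camera']; d=np.c_[n,np.ones(len(n))]@T[:3,:3].T; W=T[:3,3]+d*((.028-T[2,3])/d[:,2])[:,None]
print('ray',cv2.minAreaRect((W[:,:2]*1000).astype(np.float32)),W.mean(0))
# box inner height map, box frame
c=np.array([.506,-.224])
for bx in range(-60,61,15):
    print(bx,[ (lambda s: round(1000*np.nanmedian(s)) if s.size else None)(P[...,2][(abs(P[...,0]-c[0]-bx/1e3)<.007)&(abs(P[...,1]-c[1]-by/1e3)<.007)]) for by in range(75,-76,-15)])
for n in('top','scene'):
    g=dict(np.load(n+'.npz')); A=pts(g); k=(A[...,2]>.1)&(A[...,0]>.05)&(A[...,0]<.9)&(A[...,1]>-.5)&(A[...,1]<.8)
    B=A[k]; h,xe,ye=np.histogram2d(B[:,0],B[:,1],bins=[np.arange(.05,.91,.1),np.arange(-.5,.81,.1)]); print(n); print(h.astype(int))
    q=A[(A[...,0]>.55)&(A[...,1]>-.1)&(A[...,1]<.4)&(A[...,2]>.1)]; print(np.percentile(q,[1,99],axis=0))
E
python3 d.py .4165 .2645 .12 19
```

```text
100 ((416.8535461425781, 264.5936584472656), (22.558134078979492, 35.77647018432617), 19.936975479125977) [0.4169 0.263  0.0273]
ray ((416.5373229980469, 263.5695495605469), (22.666860580444336, 36.73627853393555), 18.577205657958984) [0.4169 0.2628 0.028 ]
-60 [6, 3, 3, 3, 28, 49, 49, 4, 3, 4, 4]
-45 [6, 4, 4, 5, 7, 6, 50, 5, 4, 3, 4]
-30 [4, 6, 5, 4, 6, 47, 46, 4, 3, 4, 4]
-15 [3, 6, 5, 3, 3, 2, 4, 3, 3, 4, 4]
0 [3, 5, 5, 4, 4, 4, 4, 4, 4, 4, 5]
15 [11, 9, 9, 4, 4, 4, 4, 4, 3, 5, 7]
30 [15, 18, 17, 4, 3, 3, 4, 4, 3, 4, 7]
45 [4, 7, 6, 3, 3, 4, 3, 3, 4, 3, 6]
60 [9, 10, 9, 6, 6, 6, 6, 14, 11, 12, 26]
top
[[   0    0    0    0  672  587    0    0    0    0    0    0    0]
 [   0    0    0    0    0    0    0    0    0    0    0    0    0]
 [   0    0    0    0    0    0    0    0    0    0    0    0    0]
 [   0    0    0    0    0    0    0    0    0    0    0    0    0]
 [   0    0    0    0    0    1   26   14    0    0    0    0    0]
 [   0   89 1167  670 1094 2458 2528 2394  258    0    0    0    0]
 [   0    0   17    0 1005 2165 2138 2076  263    0    0    0    0]
 [   0    0
[... 186 characters left out ...]

 [   0    0    0    0    0    0    0    0    0    0    0    0    0]
 [   0    0    0    0    0    0    0    0    0    0    0  377  148]
 [   0    0    0    0    0    0    0    0    0    0    0   70  142]
 [   0    0    0    0    0    1   18    9    0    0    0    1    7]
 [   0  173 1628  877 1867 1759 1549 1324  116    0    0   11    5]
 [   0    0    0    0 1266  404  352  312   30    0    0  731  303]
 [   0    0    0    0 1012  332  295  256   33    0    0  360  149]]
[[ 0.561  -0.0944  0.1044]
 [ 1.0205  0.3873  0.5343]]
t 0.1 tcp [0.1497 0.6577 0.2494] zaxis [-0.0002 -0.0016 -1.    ] F [ 0.3522 -0.2178  0.5785] w 0.0854 j7 -0.08
shift(tool) [-0.3474 -0.324   0.13  ] yhead 77.2 az 58.2
```

Request:
arm_command:
  rows:
    - {"x": -0.028, "y": -0.026, "z": 0.005, "fingers": 0.2}
    - {"x": -0.028, "y": -0.026, "z": 0.005}
    - {"x": -0.028, "y": -0.026, "z": 0.005}
    - {"x": -0.028, "y": -0.026, "z": 0.01}
    - {"x": -0.028, "y": -0.026, "z": 0.01}
    - {"x": -0.028, "y": -0.026, "z": 0.01}
    - {"x": -0.028, "y": -0.026, "z": 0.01}
    - {"x": -0.028, "y": -0.026, "z": 0.01}
    - {"x": -0.028, "y": -0.026, "z": 0.01}
    - {"x": -0.028, "y": -0.026, "z": 0.01}

```text
validation failed for argument at $.ro...
```

Request:
arm_command:
  rows:
    - {"x": -0.028, "y": -0.026}
    - {"x": -0.028, "y": -0.026}
    - {"az": 7.1}
    - {"az": 7.1}
    - {"az": 7.1}
    - {"az": 7.1}
    - {"az": 7.1}
    - {"az": 7.1}
    - {"az": 7.1}
    - {"az": 7.1}

```text
validation failed for argument at $.ro...
```

```bash
python3 d.py .4168 .2638 .024 19.3
```

```text
t 0.1 tcp [0.1497 0.6577 0.2494] zaxis [-0.0002 -0.0016 -1.    ] F [ 0.3522 -0.2178  0.5785] w 0.0854 j7 -0.08
shift(tool) [-0.3478 -0.3244  0.226 ] yhead 77.2 az 57.9
```

Request:
arm_command:
  rows:
    - {"fingers": 0.2, "x": -0.028, "y": -0.026, "z": 0.005, "ax": 0, "ay": 0, "az": 0}
    - {"fingers": 0.2, "x": -0.028, "y": -0.026, "z": 0.005, "ax": 0, "ay": 0, "az": 0}
    - {"fingers": 0.2, "x": -0.028, "y": -0.026, "z": 0.01, "ax": 0, "ay": 0, "az": 0}
    - {"fingers": 0.2, "x": -0.028, "y": -0.026, "z": 0.01, "ax": 0, "ay": 0, "az": 0}
    - {"fingers": 0.2, "x": -0.028, "y": -0.026, "z": 0.01, "ax": 0, "ay": 0, "az": 0}
    - {"fingers": 0.2, "x": -0.028, "y": -0.026, "z": 0.01, "ax": 0, "ay": 0, "az": 0}
    - {"fingers": 0.2, "x": -0.028, "y": -0.026, "z": 0.01, "ax": 0, "ay": 0, "az": 0}
    - {"fingers": 0.2, "x": -0.028, "y": -0.026, "z": 0.01, "ax": 0, "ay": 0, "az": 0}
    - {"fingers": 0.2, "x": -0.028, "y": -0.026, "z": 0.01, "ax": 0, "ay": 0, "az": 0}
    - {"fingers": 0.2, "x": -0.028, "y": -0.026, "z": 0.01, "ax": 0, "ay": 0, "az": 0}

```text
clock: 0.93
tcp_pos: [0.3657, 0.3407, 0.1598]
orientation: [-0.35, -3.122, 0.0]
contact_force: [1.2, -0.1, -0.6]
grip_width: 0.0511
gripper_force: 0.0
```

Request:
arm_command:
  rows:
    - {"fingers": 0.2, "x": -0.028, "y": -0.026, "z": 0, "ax": 0, "ay": 0, "az": 0}
    - {"fingers": 0.2, "x": -0.028, "y": -0.026, "z": 0, "ax": 0, "ay": 0, "az": 0}
    - {"fingers": 0.2, "x": 0, "y": 0, "z": 0, "ax": 0, "ay": 0, "az": 7.1}
    - {"fingers": 0.2, "x": 0, "y": 0, "z": 0, "ax": 0, "ay": 0, "az": 7.1}
    - {"fingers": 0.2, "x": 0, "y": 0, "z": 0, "ax": 0, "ay": 0, "az": 7.1}
    - {"fingers": 0.2, "x": 0, "y": 0, "z": 0, "ax": 0, "ay": 0, "az": 7.1}
    - {"fingers": 0.2, "x": 0, "y": 0, "z": 0, "ax": 0, "ay": 0, "az": 7.1}
    - {"fingers": 0.2, "x": 0, "y": 0, "z": 0, "ax": 0, "ay": 0, "az": 7.1}
    - {"fingers": 0.2, "x": 0, "y": 0, "z": 0, "ax": 0, "ay": 0, "az": 7.1}
    - {"fingers": 0.2, "x": 0, "y": 0, "z": 0, "ax": 0, "ay": 0, "az": 7.1}

```text
clock: 1.77
tcp_pos: [0.4079, 0.2793, 0.1601]
orientation: [-1.801, -2.574, 0.001]
contact_force: [-0.5, -0.2, 0.1]
grip_width: 0.0511
gripper_force: 0.0
```

```bash
python3 d.py .4168 .2638 .024 19.3
```

```text
t 1.77 tcp [0.4079 0.2793 0.1601] zaxis [-0.0005 -0.0003 -1.    ] F [-0.4635 -0.1704  0.1248] w 0.0511 j7 -0.23
shift(tool) [-0.0175  0.0031  0.1361] yhead 20.0 az 0.7
```

Request:
arm_command:
  grip_force: 30
  rows:
    - {"fingers": 0.2, "x": -0.0175, "y": 0.003, "z": 0.02, "ax": 0, "ay": 0, "az": 0.7}
    - {"fingers": 0.2, "x": 0, "y": 0, "z": 0.035, "ax": 0, "ay": 0, "az": 0}
    - {"fingers": 0.2, "x": 0, "y": 0, "z": 0.035, "ax": 0, "ay": 0, "az": 0}
    - {"fingers": 0.2, "x": 0, "y": 0, "z": 0.025, "ax": 0, "ay": 0, "az": 0}
    - {"fingers": 0.2, "x": 0, "y": 0, "z": 0.015, "ax": 0, "ay": 0, "az": 0}
    - {"fingers": 0.2, "x": 0, "y": 0, "z": 0.005, "ax": 0, "ay": 0, "az": 0}
    - {"fingers": 0.2, "x": 0, "y": 0, "z": 0, "ax": 0, "ay": 0, "az": 0}
    - {"fingers": -1, "x": 0, "y": 0, "z": 0, "ax": 0, "ay": 0, "az": 0}
    - {"fingers": -1, "x": 0, "y": 0, "z": 0, "ax": 0, "ay": 0, "az": 0}
    - {"fingers": -1, "x": 0, "y": 0, "z": 0, "ax": 0, "ay": 0, "az": 0}

```text
clock: 2.6
tcp_pos: [0.4179, 0.2647, 0.0266]
orientation: [1.809, 2.568, 0.004]
contact_force: [-0.1, 0.9, 0.3]
grip_width: 0.0215
gripper_force: 30.2
```

Request:
arm_command:
  rows:
    - {"fingers": -1, "x": 0, "y": 0, "z": 0, "ax": 0, "ay": 0, "az": 0}
    - {"fingers": -1, "x": 0, "y": 0, "z": 0, "ax": 0, "ay": 0, "az": 0}
    - {"fingers": -1, "x": 0, "y": 0, "z": 0, "ax": 0, "ay": 0, "az": 0}

```text
clock: 2.85
tcp_pos: [0.4179, 0.2646, 0.0266]
orientation: [1.809, 2.568, 0.004]
contact_force: [-0.4, -0.2, 8.0]
grip_width: 0.0211
gripper_force: 31.2
```

```bash
python3 d.py .526 -.235 .15 0
```

```text
t 2.85 tcp [0.4179 0.2646 0.0266] zaxis [ 0.0018  0.0018 -1.    ] F [-0.3712 -0.2447  8.0468] w 0.0211 j7 -0.08
shift(tool) [-0.5068 -0.0661 -0.1241] yhead 19.7 az 19.7
```

Request:
arm_command:
  rows:
    - {"fingers": -1, "x": 0, "y": 0, "z": -0.01, "ax": 0, "ay": 0, "az": 0}
    - {"fingers": -1, "x": 0, "y": 0, "z": -0.03, "ax": 0, "ay": 0, "az": 0}
    - {"fingers": -1, "x": 0, "y": 0, "z": -0.04, "ax": 0, "ay": 0, "az": 0}
    - {"fingers": -1, "x": 0, "y": 0, "z": -0.04, "ax": 0, "ay": 0, "az": 0}
    - {"fingers": -1, "x": -0.02, "y": -0.003, "z": -0.03, "ax": 0, "ay": 0, "az": 0}
    - {"fingers": -1, "x": -0.036, "y": -0.005, "z": 0, "ax": 0, "ay": 0, "az": 0}
    - {"fingers": -1, "x": -0.036, "y": -0.005, "z": 0, "ax": 0, "ay": 0, "az": 0}
    - {"fingers": -1, "x": -0.036, "y": -0.005, "z": 0, "ax": 0, "ay": 0, "az": 0}
    - {"fingers": -1, "x": -0.036, "y": -0.005, "z": 0, "ax": 0, "ay": 0, "az": 0}
    - {"fingers": -1, "x": -0.036, "y": -0.005, "z": 0, "ax": 0, "ay": 0, "az": 0}

```text
clock: 3.68
tcp_pos: [0.4579, 0.0647, 0.1764]
orientation: [1.809, 2.569, 0.002]
contact_force: [0.2, 0.6, -0.5]
grip_width: 0.0211
gripper_force: 30.2
```

Request:
arm_command:
  rows:
    - {"fingers": -1, "x": -0.036, "y": -0.005, "z": 0, "ax": 0, "ay": 0, "az": 0}
    - {"fingers": -1, "x": -0.036, "y": -0.005, "z": 0, "ax": 0, "ay": 0, "az": 0}
    - {"fingers": -1, "x": -0.036, "y": -0.005, "z": 0, "ax": 0, "ay": 0, "az": 0}
    - {"fingers": -1, "x": -0.036, "y": -0.005, "z": 0, "ax": 0, "ay": 0, "az": 0}
    - {"fingers": -1, "x": -0.036, "y": -0.005, "z": 0, "ax": 0, "ay": 0, "az": 0}
    - {"fingers": -1, "x": -0.036, "y": -0.005, "z": 0, "ax": 0, "ay": 0, "az": 0}
    - {"fingers": -1, "x": 0, "y": 0, "z": 0, "ax": 0, "ay": 0, "az": 6.6}
    - {"fingers": -1, "x": 0, "y": 0, "z": 0, "ax": 0, "ay": 0, "az": 6.6}
    - {"fingers": -1, "x": 0, "y": 0, "z": 0, "ax": 0, "ay": 0, "az": 6.5}
    - {"fingers": -1, "x": 0, "y": 0, "z": 0, "ax": 0, "ay": 0, "az": 0}

```text
clock: 4.52
tcp_pos: [0.5023, -0.1474, 0.1759]
orientation: [-2.227, -2.216, -0.001]
contact_force: [0.8, 0.4, -0.7]
grip_width: 0.0217
gripper_force: 30.2
```

```bash
python3 d.py .518 -.262 .033 0; python3 -c "
from h import *
f=grab('top'); s=grab('scene')
cv2.imwrite('pics/a.png',np.hstack([cv2.resize(f['frame'][130:250,290:390,::-1],(400,480)),cv2.resize(s['frame'][130:280,270:395,::-1],(400,480))]))"
```

```text
t 4.52 tcp [ 0.5023 -0.1474  0.1759] zaxis [ 0.0003  0.0003 -1.    ] F [ 0.758   0.3591 -0.7295] w 0.0217 j7 0.45
shift(tool) [-0.1146  0.0163  0.1429] yhead -0.3 az -0.3
```

View pics/a.png

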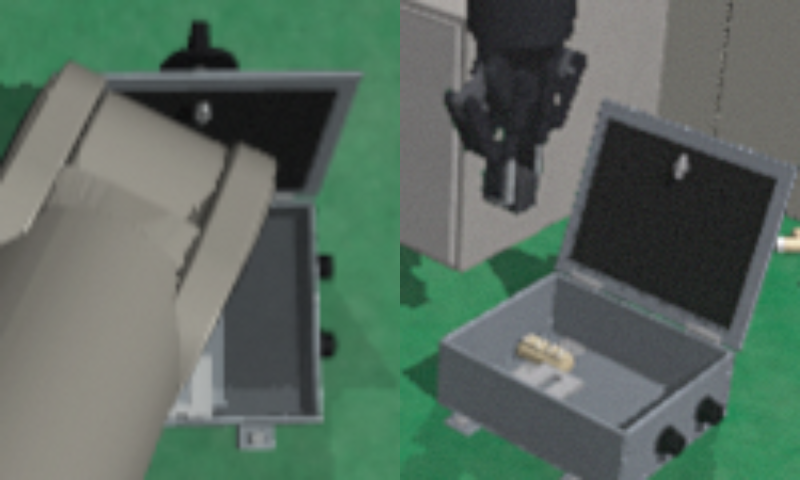

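The scene crop shows the gripper at (515,150) holding the relay, left of the cover, and the box interior is clear at (600,380). Now I lower it onto the floor.

Request:
arm_command:
  rows:
    - {"fingers": -1, "x": -0.038, "y": 0.0055, "z": 0, "ax": 0, "ay": 0, "az": 0}
    - {"fingers": -1, "x": -0.038, "y": 0.0055, "z": 0, "ax": 0, "ay": 0, "az": 0}
    - {"fingers": -1, "x": -0.038, "y": 0.0055, "z": 0.01, "ax": 0, "ay": 0, "az": 0}
    - {"fingers": -1, "x": 0, "y": 0, "z": 0.035, "ax": 0, "ay": 0, "az": 0}
    - {"fingers": -1, "x": 0, "y": 0, "z": 0.035, "ax": 0, "ay": 0, "az": 0}
    - {"fingers": -1, "x": 0, "y": 0, "z": 0.03, "ax": 0, "ay": 0, "az": 0}
    - {"fingers": -1, "x": 0, "y": 0, "z": 0.02, "ax": 0, "ay": 0, "az": 0}
    - {"fingers": -1, "x": 0, "y": 0, "z": 0.01, "ax": 0, "ay": 0, "az": 0}
    - {"fingers": -1, "x": 0, "y": 0, "z": 0.002, "ax": 0, "ay": 0, "az": 0}
    - {"fingers": -1, "x": 0, "y": 0, "z": 0, "ax": 0, "ay": 0, "az": 0}

```text
clock: 5.45
tcp_pos: [0.5192, -0.2612, 0.0336]
orientation: [-2.22, -2.223, -0.0]
contact_force: [-0.2, 0.6, 0.5]
grip_width: 0.0214
gripper_force: 30.2
```

```bash
python3 d.py .518 -.262 .033 0; python3 -c "
from h import *
s=grab('scene')
cv2.imwrite('pics/b.png',cv2.resize(s['frame'][150:290,270:400,::-1],(557,600)))"
```

```text
t 5.45 tcp [ 0.5192 -0.2612  0.0336] zaxis [ 0.      0.0002 -1.    ] F [-0.1795  0.5572  0.4691] w 0.0214 j7 0.8
shift(tool) [-0.0008 -0.0012  0.0006] yhead 0.1 az 0.1
```

View pics/b.png

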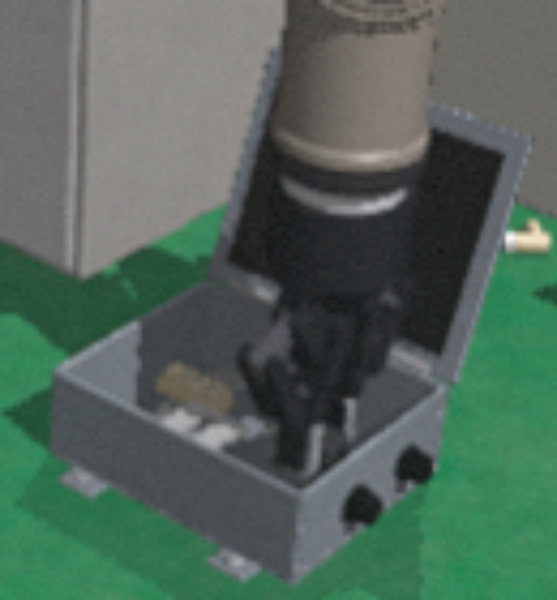

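The fingers are inside the box at (310,430), holding the relay just above the floor and clear of the walls. I release and rise.

Request:
arm_command:
  rows:
    - {"fingers": -1, "x": 0, "y": 0, "z": 0.002, "ax": 0, "ay": 0, "az": 0}
    - {"fingers": -0.3, "x": 0, "y": 0, "z": 0, "ax": 0, "ay": 0, "az": 0}
    - {"fingers": -0.1, "x": 0, "y": 0, "z": 0, "ax": 0, "ay": 0, "az": 0}
    - {"fingers": -0.1, "x": 0, "y": 0, "z": 0, "ax": 0, "ay": 0, "az": 0}
    - {"fingers": -0.1, "x": 0, "y": 0, "z": -0.01, "ax": 0, "ay": 0, "az": 0}
    - {"fingers": -0.1, "x": 0, "y": 0, "z": -0.03, "ax": 0, "ay": 0, "az": 0}
    - {"fingers": -0.1, "x": 0, "y": 0, "z": -0.04, "ax": 0, "ay": 0, "az": 0}
    - {"fingers": -0.1, "x": 0, "y": 0, "z": -0.04, "ax": 0, "ay": 0, "az": 0}
    - {"fingers": -0.1, "x": 0, "y": 0, "z": -0.04, "ax": 0, "ay": 0, "az": 0}
    - {"fingers": -1, "x": 0, "y": 0, "z": -0.04, "ax": 0, "ay": 0, "az": 0}

```text
clock: 6.33
tcp_pos: [0.5184, -0.2614, 0.234]
orientation: [2.223, 2.22, 0.0]
contact_force: [0.1, 0.3, -0.6]
grip_width: 0.0276
gripper_force: 0.0
```

Request:
arm_command:
  rows:
    - {"fingers": -1, "x": 0, "y": 0, "z": -0.03, "ax": 0, "ay": 0, "az": 0}
    - {"fingers": -1, "x": 0, "y": 0, "z": 0, "ax": 0, "ay": 0, "az": 0}
    - {"fingers": -1, "x": 0, "y": 0, "z": 0, "ax": 0, "ay": 0, "az": 0}

```text
clock: 6.58
tcp_pos: [0.5197, -0.2618, 0.2639]
orientation: [2.219, 2.218, 0.004]
contact_force: [-0.5, -0.0, -1.1]
grip_width: -0.0001
gripper_force: 0.0
```

```bash
python3 -c "
from h import *
s=grab('scene'); P=pts(s)
cv2.imwrite('pics/c.png',cv2.resize(s['frame'][150:290,270:400,::-1],(557,600)))
m=(P[...,2]>.012)&(P[...,2]<.045)&(abs(P[...,0]-.518)<.035)&(abs(P[...,1]+.262)<.04)
Q=P[m];print(m.sum(),Q.min(0),Q.max(0))
m=(P[...,2]>.09)&(P[...,2]<.22)&(P[...,0]>.56)&(P[...,0]<.68)&(P[...,1]<-.28)&(P[...,1]>-.32)
Q=P[m];print(np.median(Q[Q[:,2]>Q[:,2].max()-.008],0),Q[:,2].max(),np.polyfit(Q[:,2],Q[:,0],1))
"; python3 d.py .7 -.292 .27 0
```

```text
171 [ 0.50599565 -0.27711137  0.01205435] [ 0.53128244 -0.2353308   0.03550935]
[ 0.62196646 -0.29459664  0.19181635] 0.19581041375754682 [0.35949396 0.55242093]
t 6.63 tcp [ 0.5189 -0.2611  0.262 ] zaxis [ 0.0013  0.0003 -1.    ] F [0.3434 0.4171 0.0531] w -0.0002 j7 0.61
shift(tool) [-0.0309  0.1811 -0.0078] yhead -0.0 az -0.0
```

View pics/c.png

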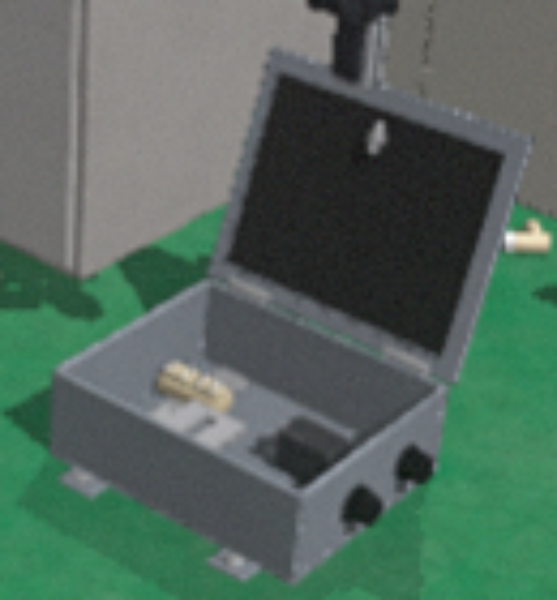

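The relay lies dark on the box floor at (315,450), clear of the walls, and the cover is still leaning back at about 1.92 rad. Next I go over and behind the cover on its right side.

Request:
arm_command:
  rows:
    - {"fingers": -1, "x": -0.005, "y": 0.03, "z": -0.01, "ax": 0, "ay": 0, "az": 0}
    - {"fingers": -1, "x": -0.005, "y": 0.03, "z": 0, "ax": 0, "ay": 0, "az": 0}
    - {"fingers": -1, "x": -0.005, "y": 0.03, "z": 0, "ax": 0, "ay": 0, "az": 0}
    - {"fingers": -1, "x": -0.005, "y": 0.03, "z": 0, "ax": 0, "ay": 0, "az": 0}
    - {"fingers": -1, "x": -0.005, "y": 0.03, "z": 0, "ax": 0, "ay": 0, "az": 0}
    - {"fingers": -1, "x": -0.006, "y": 0.032, "z": 0, "ax": 0, "ay": 0, "az": 0}
    - {"fingers": -1, "x": 0, "y": 0, "z": 0.03, "ax": 0, "ay": 0, "az": 0}
    - {"fingers": -1, "x": 0, "y": 0, "z": 0.035, "ax": 0, "ay": 0, "az": 0}
    - {"fingers": -1, "x": 0, "y": 0, "z": 0.035, "ax": 0, "ay": 0, "az": 0}
    - {"fingers": -1, "x": 0, "y": 0, "z": 0, "ax": 0, "ay": 0, "az": 0}

```text
clock: 7.47
tcp_pos: [0.696, -0.2894, 0.1605]
orientation: [-2.212, -2.21, 0.01]
contact_force: [-1.4, 1.8, -1.3]
grip_width: 0.0002
gripper_force: 0.0
```

Request:
arm_command:
  rows:
    - {"fingers": -1, "x": 0, "y": -0.02, "z": 0, "ax": 0, "ay": 0, "az": 0}
    - {"fingers": -1, "x": 0, "y": -0.02, "z": 0, "ax": 0, "ay": 0, "az": 0}
    - {"fingers": -1, "x": 0, "y": -0.02, "z": 0, "ax": 0, "ay": 0, "az": 0}
    - {"fingers": -1, "x": 0, "y": -0.01, "z": 0, "ax": 0, "ay": 0, "az": 0}
    - {"fingers": -1, "x": 0, "y": -0.01, "z": 0, "ax": 0, "ay": 0, "az": 0}

```text
clock: 7.88
tcp_pos: [0.6255, -0.2929, 0.1776]
orientation: [2.214, 2.215, 0.011]
contact_force: [7.0, 3.3, 27.1]
grip_width: -0.0003
gripper_force: 13.4
```

Request:
arm_command:
  rows:
    - {"fingers": -1, "x": 0, "y": 0.015, "z": -0.01, "ax": 0, "ay": 0, "az": 0}
    - {"fingers": -1, "x": 0, "y": 0.02, "z": 0, "ax": 0, "ay": 0, "az": 0}
    - {"fingers": -1, "x": 0, "y": 0, "z": 0, "ax": 0, "ay": 0, "az": 0}

```text
clock: 8.13
tcp_pos: [0.6595, -0.2912, 0.1832]
orientation: [2.217, 2.222, 0.004]
contact_force: [0.6, 0.2, -0.6]
grip_width: 0.0002
gripper_force: 0.0
```

```bash
python3 d.py .66 -.292 .2 0; python3 -c "
from h import *
s=grab('scene'); P=pts(s)
cv2.imwrite('pics/e.png',cv2.resize(s['frame'][110:290,270:420,::-1],(500,600)))
m=(P[...,2]>.09)&(P[...,2]<.22)&(P[...,0]>.5)&(P[...,0]<.68)&(P[...,1]<-.16)&(P[...,1]>-.21)
Q=P[m];print(Q[:,2].max(),np.polyfit(Q[:,2],Q[:,0],1))
"
```

```text
t 8.13 tcp [ 0.6595 -0.2912  0.1832] zaxis [ 0.0038 -0.0001 -1.    ] F [ 0.556   0.2375 -0.6051] w 0.0002 j7 0.65
shift(tool) [-0.0008  0.0006 -0.0168] yhead 0.1 az 0.1
0.20329497110651773 [0.13745631 0.56532368]
```

View pics/e.png

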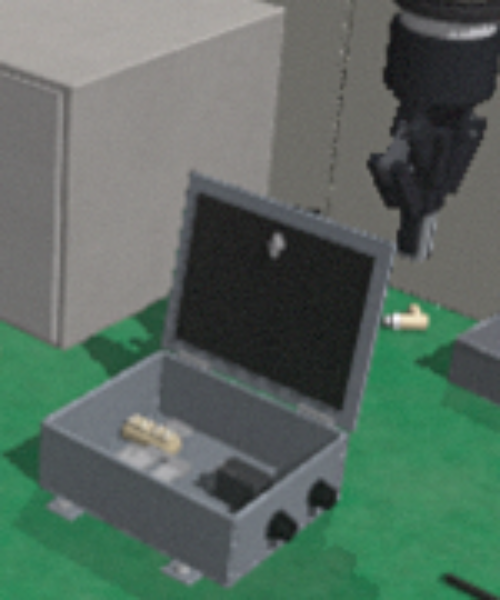

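The cover now stands at about 1.71 rad. The gripper's knuckles flare out above the fingers at (380,165) and caught the cover's edge, so I push higher up and follow the edge down.

Request:
arm_command:
  rows:
    - {"fingers": -1, "x": 0, "y": 0, "z": -0.018, "ax": 0, "ay": 0, "az": 0}
    - {"fingers": -1, "x": 0, "y": -0.015, "z": 0, "ax": 0, "ay": 0, "az": 0}
    - {"fingers": -1, "x": 0, "y": -0.015, "z": 0, "ax": 0, "ay": 0, "az": 0}
    - {"fingers": -1, "x": 0, "y": -0.01, "z": 0, "ax": 0, "ay": 0, "az": 0}
    - {"fingers": -1, "x": 0, "y": -0.01, "z": 0, "ax": 0, "ay": 0, "az": 0}
    - {"fingers": -1, "x": 0, "y": -0.01, "z": 0, "ax": 0, "ay": 0, "az": 0}

```text
clock: 8.68
tcp_pos: [0.5953, -0.2923, 0.1995]
orientation: [2.222, 2.22, 0.0]
contact_force: [1.7, 0.2, 0.4]
grip_width: 0.0004
gripper_force: 0.6
```

Request:
arm_command:
  rows:
    - {"fingers": -1, "x": 0, "y": -0.01, "z": 0.001, "ax": 0, "ay": 0, "az": 0}
    - {"fingers": -1, "x": 0, "y": -0.01, "z": 0.001, "ax": 0, "ay": 0, "az": 0}
    - {"fingers": -1, "x": 0, "y": -0.01, "z": 0.001, "ax": 0, "ay": 0, "az": 0}
    - {"fingers": -1, "x": 0, "y": -0.01, "z": 0.001, "ax": 0, "ay": 0, "az": 0}
    - {"fingers": -1, "x": 0, "y": -0.01, "z": 0.002, "ax": 0, "ay": 0, "az": 0}

```text
clock: 9.1
tcp_pos: [0.5449, -0.2921, 0.1931]
orientation: [-2.222, -2.221, 0.0]
contact_force: [1.5, -0.3, 0.4]
grip_width: -0.0003
gripper_force: 0.3
```

```bash
cat > c.py <<'E'
from h import *
s=grab('scene'); P=pts(s)
m=(P[...,2]>.05)&(P[...,2]<.22)&(P[...,0]>.4)&(P[...,0]<.68)&(P[...,1]<-.15)&(P[...,1]>-.2)
Q=P[m]; Q=Q[Q[:,2]>.075]
if len(Q)>20: print(len(Q),Q[:,2].max(),Q[:,0].min(),np.polyfit(Q[:,2],Q[:,0],1))
E
python3 c.py;python3 d.py .51 -.292 .18 0
```

```text
573 0.19461330899934354 0.5183866869797331 [-0.39897638  0.59758521]
t 9.15 tcp [ 0.5424 -0.2925  0.1925] zaxis [-0.0026  0.001  -1.    ] F [-3.7465  0.3652 -0.4912] w 0.0001 j7 0.71
shift(tool) [ 0.0004 -0.0324  0.0126] yhead -0.1 az -0.1
```

Request:
arm_command:
  rows:
    - {"fingers": -1, "x": 0, "y": -0.01, "z": 0.004, "ax": 0, "ay": 0, "az": 0}
    - {"fingers": -1, "x": 0, "y": -0.01, "z": 0.004, "ax": 0, "ay": 0, "az": 0}
    - {"fingers": -1, "x": 0, "y": -0.01, "z": 0.004, "ax": 0, "ay": 0, "az": 0}
    - {"fingers": -1, "x": 0, "y": -0.01, "z": 0.004, "ax": 0, "ay": 0, "az": 0}

```text
clock: 9.48
tcp_pos: [0.5047, -0.2921, 0.1766]
orientation: [-2.221, -2.22, 0.001]
contact_force: [-0.8, -0.2, 0.5]
grip_width: 0.0002
gripper_force: 0.0
```

```bash
python3 c.py;python3 d.py .48 -.292 .165 0
```

```text
287 0.17363458642613155 0.47871889177758914 [-0.8350692   0.62231617]
t 9.53 tcp [ 0.502  -0.2922  0.1758] zaxis [-0.0034  0.0013 -1.    ] F [-3.2122 -0.0409 -0.8727] w -0.0002 j7 0.75
shift(tool) [ 0.0002 -0.0219  0.0109] yhead -0.1 az -0.1
```

Request:
arm_command:
  rows:
    - {"fingers": -1, "x": 0, "y": -0.009, "z": 0.008, "ax": 0, "ay": 0, "az": 0}
    - {"fingers": -1, "x": 0, "y": -0.009, "z": 0.01, "ax": 0, "ay": 0, "az": 0}
    - {"fingers": -1, "x": 0, "y": -0.008, "z": 0.012, "ax": 0, "ay": 0, "az": 0}
    - {"fingers": -1, "x": 0, "y": -0.006, "z": 0.014, "ax": 0, "ay": 0, "az": 0}
    - {"fingers": -1, "x": 0, "y": -0.004, "z": 0.014, "ax": 0, "ay": 0, "az": 0}
    - {"fingers": -1, "x": 0, "y": 0, "z": 0.014, "ax": 0, "ay": 0, "az": 0}
    - {"fingers": -1, "x": 0, "y": 0, "z": 0.008, "ax": 0, "ay": 0, "az": 0}

```text
clock: 10.12
tcp_pos: [0.4689, -0.2917, 0.0956]
orientation: [-2.221, -2.22, 0.001]
contact_force: [-0.7, 0.7, -0.7]
grip_width: -0.0002
gripper_force: 0.0
```

```bash
python3 d.py .465 -.292 .087 0;python3 - <<'E'
from h import *
s=grab('scene'); P=pts(s); save(s,'f0.png')
cv2.imwrite('pics/f.png',cv2.resize(s['frame'][130:290,270:420,::-1],(562,600)))
for a,b in((.44,.46),(.48,.5),(.52,.54)):
  m=(P[...,0]>a)&(P[...,0]<b)&(P[...,1]<-.15)&(P[...,1]>-.19)
  print(np.nanmedian(P[m][:,2]))
E
```

```text
t 10.12 tcp [ 0.4689 -0.2917  0.0956] zaxis [-0.0017  0.0008 -1.    ] F [-0.6863  0.6585 -0.6997] w -0.0002 j7 0.85
shift(tool) [-0.0003 -0.0038  0.0086] yhead -0.0 az -0.0
0.06620652321613141
0.06603961597946201
0.06618933103874097
```

View pics/f.png

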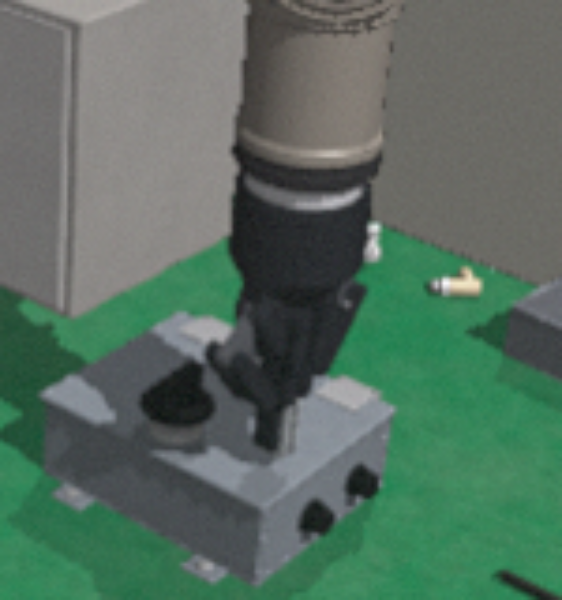

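The cover lies flat: its outer face measures 66 mm high everywhere, against 65 expected. The stud's head is visible at (180,395) with the wing up. I rise and turn the tool across the wing.

Request:
arm_command:
  rows:
    - {"fingers": -1, "x": 0, "y": 0, "z": -0.03, "ax": 0, "ay": 0, "az": 0}
    - {"fingers": -1, "x": 0, "y": 0, "z": -0.04, "ax": 0, "ay": 0, "az": 0}
    - {"fingers": -1, "x": 0, "y": 0, "z": -0.03, "ax": 0, "ay": 0, "az": -6.9}
    - {"fingers": -0.3, "x": 0, "y": 0, "z": 0, "ax": 0, "ay": 0, "az": -6.9}
    - {"fingers": -0.3, "x": 0, "y": 0, "z": 0, "ax": 0, "ay": 0, "az": -6.9}
    - {"fingers": -0.3, "x": 0, "y": 0, "z": 0, "ax": 0, "ay": 0, "az": -6.9}
    - {"fingers": -0.3, "x": 0, "y": 0, "z": 0, "ax": 0, "ay": 0, "az": -6.9}
    - {"fingers": -0.3, "x": 0, "y": 0, "z": 0, "ax": 0, "ay": 0, "az": -6.9}
    - {"fingers": -0.3, "x": 0, "y": 0, "z": 0, "ax": 0, "ay": 0, "az": -6.9}
    - {"fingers": -0.3, "x": 0, "y": 0, "z": 0, "ax": 0, "ay": 0, "az": -6.9}

```text
clock: 11.0
tcp_pos: [0.4701, -0.2924, 0.1977]
orientation: [0.931, 3.0, -0.0]
contact_force: [0.6, 0.1, -0.9]
grip_width: 0.0298
gripper_force: 0.0
```

Request:
arm_command:
  rows:
    - {"fingers": -0.3, "x": 0, "y": 0, "z": 0, "ax": 0, "ay": 0, "az": -6.9}
    - {"fingers": -0.3, "x": 0, "y": 0, "z": 0, "ax": 0, "ay": 0, "az": -6.9}
    - {"fingers": -0.3, "x": 0, "y": 0, "z": 0, "ax": 0, "ay": 0, "az": -6.9}
    - {"fingers": -0.3, "x": 0, "y": 0, "z": 0, "ax": 0, "ay": 0, "az": -6.9}
    - {"fingers": -0.3, "x": 0, "y": 0, "z": 0, "ax": 0, "ay": 0, "az": 0}

```text
clock: 11.42
tcp_pos: [0.4701, -0.2925, 0.1977]
orientation: [0.192, 3.135, -0.0]
contact_force: [0.1, -0.7, 0.3]
grip_width: 0.03
gripper_force: 0.0
```

```bash
python3 d.py .461 -.224 .15 90;python3 - <<'E'
from h import *
np.set_printoptions(precision=4,suppress=True)
for n in('scene','top'):
  s=grab(n); P=pts(s)
  if n=='scene': cv2.imwrite('pics/g.png',cv2.resize(s['frame'][170:290,270:390,::-1],(600,600),interpolation=cv2.INTER_CUBIC))
  m=(P[...,2]>.072)&(P[...,2]<.115)&(np.hypot(P[...,0]-.461,P[...,1]+.224)<.05)
  Q=P[m]; W=Q[Q[:,2]>.092]
  print(n,m.sum(),len(W))
  if len(W)>5: print(Q.min(0),Q.max(0),W.mean(0),W.min(0),W.max(0),cv2.minAreaRect((W[:,:2]*1000).astype(np.float32)))
E
```

```text
t 11.42 tcp [ 0.4701 -0.2925  0.1977] zaxis [ 0.0009 -0.0003 -1.    ] F [ 0.0766 -0.6832  0.3326] w 0.03 j7 2.03
shift(tool) [0.0174 0.0669 0.0477] yhead 83.0 az -7.0
scene 252 105
[ 0.4369 -0.2488  0.0721] [ 0.4815 -0.2018  0.1074] [ 0.4568 -0.2272  0.1007] [ 0.4403 -0.2325  0.0922] [ 0.4807 -0.2183  0.1074] ((460.4847412109375, -225.40103149414062), (40.37439727783203, 13.841771125793457), 1.2855156660079956)
top 281 78
[ 0.4372 -0.2471  0.0776] [ 0.481  -0.2029  0.1086] [ 0.4592 -0.2248  0.1036] [ 0.4415 -0.2299  0.0923] [ 0.4773 -0.2201  0.1086] ((459.3638916015625, -224.87937927246094), (9.85804271697998, 35.77122116088867), 89.46646118164062)
```

View pics/g.png

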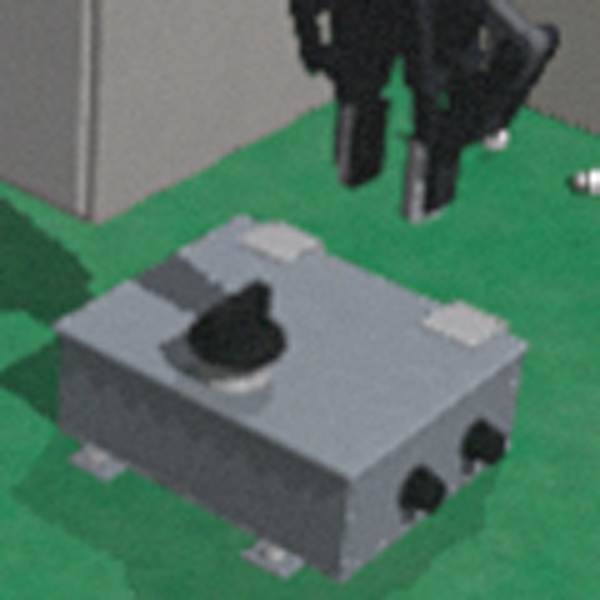

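The wing is at (.460, -.225), along x, with its top 105–107 mm high, all as expected. The pictures show the stud head at (240,330) on the shut cover and open fingers above. I move over the wing.

Request:
arm_command:
  grip_force: 50
  rows:
    - {"fingers": -0.3, "x": 0.009, "y": 0.033, "z": 0, "ax": 0, "ay": 0, "az": 0}
    - {"fingers": -0.3, "x": 0.009, "y": 0.033, "z": 0, "ax": 0, "ay": 0, "az": 0}
    - {"fingers": -0.3, "x": 0, "y": 0, "z": 0.02, "ax": 0, "ay": 0, "az": -7}
    - {"fingers": -0.3, "x": 0, "y": 0, "z": 0.025, "ax": 0, "ay": 0, "az": 0}
    - {"fingers": -0.3, "x": 0, "y": 0, "z": 0.02, "ax": 0, "ay": 0, "az": 0}
    - {"fingers": -0.3, "x": 0, "y": 0, "z": 0.01, "ax": 0, "ay": 0, "az": 0}
    - {"fingers": -0.3, "x": 0, "y": 0, "z": 0.005, "ax": 0, "ay": 0, "az": 0}
    - {"fingers": -0.3, "x": 0, "y": 0, "z": 0, "ax": 0, "ay": 0, "az": 0}
    - {"fingers": -0.3, "x": 0, "y": 0, "z": 0, "ax": 0, "ay": 0, "az": 0}

```text
clock: 12.27
tcp_pos: [0.4608, -0.2249, 0.1179]
orientation: [0.008, 3.141, -0.001]
contact_force: [0.2, 0.3, 0.1]
grip_width: 0.0298
gripper_force: 0.0
```

```bash
python3 d.py .460 -.225 .106 90
```

```text
t 12.27 tcp [ 0.4608 -0.2249  0.1179] zaxis [ 0.0006 -0.0004 -1.    ] F [0.2124 0.3285 0.0854] w 0.0298 j7 2.05
shift(tool) [ 0.0008 -0.0001  0.0119] yhead 89.7 az -0.3
```

Request:
arm_command:
  rows:
    - {"fingers": -0.3, "x": 0.001, "y": 0, "z": 0.006, "ax": 0, "ay": 0, "az": 0}
    - {"fingers": -0.3, "x": 0, "y": 0, "z": 0.005, "ax": 0, "ay": 0, "az": 0}
    - {"fingers": -1, "x": 0, "y": 0, "z": 0, "ax": 0, "ay": 0, "az": 0}
    - {"fingers": -1, "x": 0, "y": 0, "z": 0, "ax": 0, "ay": 0, "az": 0}
    - {"fingers": -1, "x": 0, "y": 0, "z": 0, "ax": 0, "ay": 0, "az": 0}
    - {"fingers": -1, "x": 0, "y": 0, "z": 0, "ax": 0, "ay": 0, "az": 0}

```text
clock: 12.77
tcp_pos: [0.4591, -0.2248, 0.1063]
orientation: [-0.007, -3.141, 0.0]
contact_force: [-1.2, -1.3, -1.0]
grip_width: 0.0083
gripper_force: 52.8
```

Request:
arm_command:
  rows:
    - {"fingers": -1, "x": 0, "y": 0, "z": 0.004, "ax": 0, "ay": 0, "az": 0}
    - {"fingers": -1, "x": 0, "y": 0, "z": 0.004, "ax": 0, "ay": 0, "az": 0}
    - {"fingers": -1, "x": 0, "y": 0, "z": 0.003, "ax": 0, "ay": 0, "az": 0}
    - {"fingers": -1, "x": 0, "y": 0, "z": 0, "ax": 0, "ay": 0, "az": 0}

```text
clock: 13.1
tcp_pos: [0.4592, -0.2248, 0.0951]
orientation: [-0.007, -3.141, 0.0]
contact_force: [-3.9, -0.3, 7.1]
grip_width: 0.0091
gripper_force: 54.1
```

Request:
arm_command:
  rows:
    - {"fingers": -1, "x": 0, "y": 0, "z": 0.002, "ax": 0, "ay": 0, "az": 0}
    - {"fingers": -1, "x": 0, "y": 0, "z": 0.001, "ax": 0, "ay": 0, "az": 0}
    - {"fingers": -1, "x": 0, "y": 0, "z": 0, "ax": 0, "ay": 0, "az": 0}

```text
clock: 13.35
tcp_pos: [0.4592, -0.2248, 0.0924]
orientation: [-0.007, -3.141, 0.0]
contact_force: [-4.5, -0.7, 9.9]
grip_width: 0.0089
gripper_force: 54.2
```

Request:
arm_command:
  rows:
    - {"fingers": -1, "x": 0, "y": 0, "z": 0.001, "ax": 0, "ay": 0, "az": 0}
    - {"fingers": -1, "x": 0, "y": 0, "z": 0, "ax": 0, "ay": 0, "az": 0}

```text
clock: 13.52
tcp_pos: [0.4593, -0.2248, 0.0921]
orientation: [-0.007, -3.142, -0.0]
contact_force: [-5.9, 0.3, 13.7]
grip_width: 0.0085
gripper_force: 55.1
```

Request:
arm_command:
  rows:
    - {"fingers": -1, "x": 0, "y": 0, "z": 0, "ax": 0, "ay": 0, "az": 6}
    - {"fingers": -1, "x": 0, "y": 0, "z": 0, "ax": 0, "ay": 0, "az": 6}
    - {"fingers": -1, "x": 0, "y": 0, "z": 0, "ax": 0, "ay": 0, "az": 6}
    - {"fingers": -1, "x": 0, "y": 0, "z": 0, "ax": 0, "ay": 0, "az": 6}
    - {"fingers": -1, "x": 0, "y": 0, "z": 0, "ax": 0, "ay": 0, "az": 6}

```text
clock: 13.93
tcp_pos: [0.4594, -0.2245, 0.0921]
orientation: [0.827, 3.03, 0.001]
contact_force: [-4.9, 1.9, 14.6]
grip_width: 0.0086
gripper_force: 55.0
```

```bash
python3 d.py .460 -.225 .092 0; python3 -c "
from bench import r
print(r.get_obs()['moment'])"
```

```text
t 13.93 tcp [ 0.4594 -0.2245  0.0921] zaxis [ 0.0004  0.0006 -1.    ] F [-4.9483  1.9035 14.5649] w 0.0086 j7 1.64
shift(tool) [-0.0007 -0.0001  0.0001] yhead 59.5 az 59.5
[0.3542597  1.17533864 0.04580334]
```

Turning freely (small z moment). I continue to the stop, needing about 61° more.

Request:
arm_command:
  rows:
    - {"fingers": -1, "x": 0, "y": 0, "z": 0, "ax": 0, "ay": 0, "az": 6}
    - {"fingers": -1, "x": 0, "y": 0, "z": 0, "ax": 0, "ay": 0, "az": 6}
    - {"fingers": -1, "x": 0, "y": 0, "z": 0, "ax": 0, "ay": 0, "az": 6}
    - {"fingers": -1, "x": 0, "y": 0, "z": 0, "ax": 0, "ay": 0, "az": 6}
    - {"fingers": -1, "x": 0, "y": 0, "z": 0, "ax": 0, "ay": 0, "az": 6}
    - {"fingers": -1, "x": 0, "y": 0, "z": 0, "ax": 0, "ay": 0, "az": 6}
    - {"fingers": -1, "x": 0, "y": 0, "z": 0, "ax": 0, "ay": 0, "az": 6}
    - {"fingers": -1, "x": 0, "y": 0, "z": 0, "ax": 0, "ay": 0, "az": 6}
    - {"fingers": -1, "x": 0, "y": 0, "z": 0, "ax": 0, "ay": 0, "az": 6}
    - {"fingers": -1, "x": 0, "y": 0, "z": 0, "ax": 0, "ay": 0, "az": 6}

```text
clock: 14.77
tcp_pos: [0.46, -0.2243, 0.0921]
orientation: [2.231, 2.212, 0.002]
contact_force: [-3.0, 3.4, 14.0]
grip_width: 0.0089
gripper_force: 55.3
```

Request:
arm_command:
  rows:
    - {"fingers": -1, "x": 0, "y": 0, "z": 0, "ax": 0, "ay": 0, "az": 1.5}
    - {"fingers": -1, "x": 0, "y": 0, "z": 0, "ax": 0, "ay": 0, "az": 0}

```text
clock: 14.93
tcp_pos: [0.46, -0.2243, 0.092]
orientation: [2.253, 2.189, 0.001]
contact_force: [-4.4, 3.3, 16.5]
grip_width: 0.0085
gripper_force: 56.1
```

```bash
python3 d.py .460 -.225 .092 0; python3 -c "
from bench import r
print(r.get_obs()['moment'])"
```

```text
t 14.93 tcp [ 0.46   -0.2243  0.092 ] zaxis [ 0.0006  0.0001 -1.    ] F [-4.4123  3.2735 16.5139] w 0.0085 j7 0.8
shift(tool) [-0.0007 -0.      0.    ] yhead -1.7 az -1.7
[0.50091186 0.95414607 0.67513936]
```

The z moment has risen to 0.68 N m, so it is at the end stop. I let go and rise.

Request:
arm_command:
  rows:
    - {"fingers": -0.3, "x": 0, "y": 0, "z": 0, "ax": 0, "ay": 0, "az": 0}
    - {"fingers": -0.3, "x": 0, "y": 0, "z": 0, "ax": 0, "ay": 0, "az": 0}
    - {"fingers": -0.3, "x": 0, "y": 0, "z": 0, "ax": 0, "ay": 0, "az": 0}
    - {"fingers": -0.3, "x": 0, "y": 0, "z": -0.01, "ax": 0, "ay": 0, "az": 0}
    - {"fingers": -0.3, "x": 0, "y": 0, "z": -0.02, "ax": 0, "ay": 0, "az": 0}
    - {"fingers": -0.3, "x": 0, "y": 0, "z": -0.04, "ax": 0, "ay": 0, "az": 0}
    - {"fingers": -0.3, "x": 0, "y": 0, "z": -0.04, "ax": 0, "ay": 0, "az": 0}
    - {"fingers": -0.3, "x": 0, "y": 0, "z": -0.04, "ax": 0, "ay": 0, "az": 0}
    - {"fingers": -0.3, "x": 0, "y": 0, "z": 0, "ax": 0, "ay": 0, "az": 0}

```text
clock: 15.68
tcp_pos: [0.4626, -0.2267, 0.248]
orientation: [2.249, 2.18, 0.009]
contact_force: [1.1, -0.5, 0.0]
grip_width: 0.0301
gripper_force: 0.0
```

Run:
```python
from h import *
np.set_printoptions(precision=4,suppress=True)
s=grab('scene'); P=pts(s)
cv2.imwrite('pics/k.png',cv2.resize(s['frame'][170:290,270:390,::-1],(600,600),interpolation=cv2.INTER_CUBIC))
m=(P[...,2]>.07)&(P[...,2]<.115)&(np.hypot(P[...,0]-.461,P[...,1]+.224)<.04)
Q=P[m]; W=Q[Q[:,2]>.083]; print(Q[:,2].max(),len(W),cv2.minAreaRect((W[:,:2]*1000).astype(np.float32)))
for a,b in((.44,.46),(.52,.54)):
  m=(P[...,0]>a)&(P[...,0]<b)&(P[...,1]<-.15)&(P[...,1]>-.18); print(np.nanmedian(P[m][:,2]))
```

```text
0.09917743168680704 111 ((458.5410461425781, -224.67822265625), (12.668603897094727, 39.637550354003906), 4.634627342224121)
0.0659105274528008
0.06620840004968198
```

View pics/k.png

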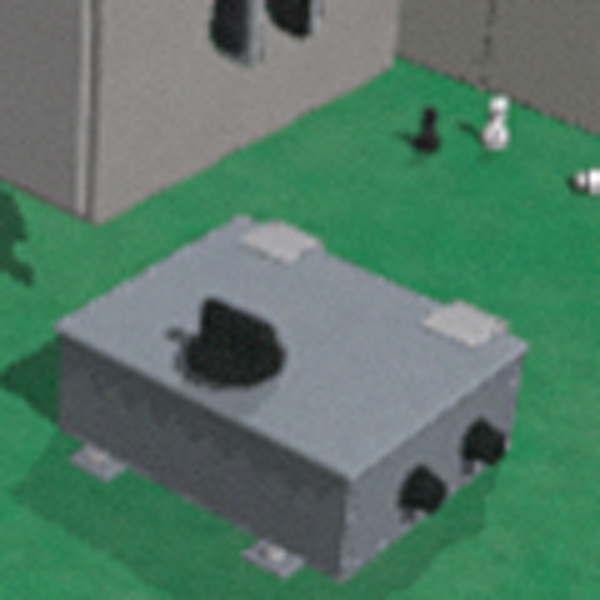

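The wing at (235,340) now lies parallel to the free edge. Its top fell from 107 to 99 mm, so the stud sits about 9 mm in, its locked height. The cover is flat and the gripper is clear, so I hand in.

```bash
python3 -c "
from bench import r
print(r.hand_in())"
```

```text
the job is handed in; nothing more can be done
None
```

The job is handed in at about 16 s: the relay lies in the box, the cover is shut, and the stud was pushed in, turned a quarter turn clockwise and left at its locked height with the gripper clear; on the way the gripper's knuckles caught the cover's edge once at about 27 N, under the 40 N limit.

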